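# Close a leaf drill jig over its blank

## Robot

A 6-joint arm with a two-finger parallel gripper is mounted at the origin on a cart in front of the work surface, level with it; the furniture and walls round the work are solid. World frame = base frame: x ahead of the robot, y to its left, z up, the work surface at z = 0. Lengths are in m, angles in rad, forces in N, time in s.
With the tool pointing down it reaches from about 0.35 to 0.775 m from the base axis. Payload 7.3 kg.
Tool frame: the origin (TCP) lies at the very end of the fingers, on their centre line; the grasp point (between the pads) lies 19 mm behind it; z points along the fingers, y is the line along which they close (so a half turn about z gives the same grasp; the last joint's range is limited). The gripper opens to 92 mm and grips with 3 to 60 N. Pads are 19 mm wide; open, the fingers measure 130 mm over their backs; the gripper's body (75 mm by 190 mm) begins 47 mm behind the grasp point.
Start: joints at [-0.146, 0.342, 1.524, -0, 1.275, -0.146], TCP at [0.525, 0, 0.201] pointing down, gripper open.
Joint ranges: [-2.53, 2.53], [-0.77, 2.02], [0.04, 2.7], [-1, 4.14], [0.28, 2.66], [-3.11, 3.11]. Speed limits (rad/s): [2.57, 2.57, 3.14, 3.14, 3.14, 3.14].

## Interface

Orientations are given as [roll, pitch, yaw] about the fixed x, y, z axes, in that order (R = Rz(yaw) Ry(pitch) Rx(roll)).
In Python, from cell import observe, read_camera, get_calibration, hand_in, search_frame gives the robot as it stands.
- The arm moves only by the tool step_arm, never from a script. Its argument "commands" is a list of rows, each an object with "translation": the shift along the tool's x, y, z in mm, a list of three; "roll": the turn about the tool's z in rad. In form: [{"translation": [x, y, z], "roll": roll}, ...]. A call has 1 to 20 rows; each row shifts and turns the commanded pose from where the row before left it, along the tool's axes as they then stand; what a row does not reach is not made up. A row lasts 1/12 s, in which the tool goes at most 41.7 mm and 7.16 degrees, less where a joint would pass 70% of its speed; a pose out of reach is approached as far as the arm can. A call is refused whole if a number of a shift passes 41.7 or a number of a turn 0.125, either way. A call with a gripper value outside its range is refused whole. "fingers" is the opening, from 0 (shut) to 1 (fully open), set as the call begins (left out, the last holds). The fingers move at their own pace and stop on an object; "grip_force" is the grip in N (left out, the last holds). Time passes only in rows, so rows that do not move let the fingers close. It gives the time, the measured TCP pose, the force, the opening and the grip force at its end, in the units of the state.
- observe(): the state, without advancing time (a new reading comes with each control period).
- read_camera(name): name is "scene" or "side" or "wrist"; returns the picture (384x512x3 uint8, red, green, blue); there is no depth.
- get_calibration(name): a dict with "camera_matrix" (3x3 intrinsics, pixels), "world_from_camera" (4x4, takes a point from camera to world coordinates). Camera axes: x right, y up, looking along -z (the intrinsics and any distortion apply to the point x, -y, -z); pixel columns grow to the right and rows downward; lengths in m; the calibration is good to about 2 mm. A picture is of the moment at which its call begins: read the wrist's pose just before it. get_calibration takes no time and is no camera call; for the wrist camera it gives the pose at the moment of the call.
- hand_in(): hands the job in; it is judged then, once.
Trained networks look in the newest picture that a camera, given by its name, has taken for a name from the list of things; names that differ only in an ending like _2 or _b are one class to them, and where a whole thing is asked for, a point or a joint stands for the part that bears it (a point fixed in the world has none). Each returns a list of dicts, best first, with "confidence" (0 to 1); they miss things now and then, are a little off and sometimes report something else, mostly with a low value. They report only what shows in the picture. A call takes as long as a camera call. They do not tell look-alikes from the thing itself.
- search_frame(camera, name): "at" ([x, y, z] in m, in world coordinates, good to about 4 mm: the middle of the surface that is visible of it).
The state is a dict: "time": time; "qpos": joint angles; "qvel": joint speeds; "joint_efforts": joint torques, N m; "tool_pos": TCP position; "tool_rot": TCP orientation; "contact_force": force on the tool from outside, world axes, zero at the start; "torque": the same for the moment, N m; "opening": finger opening in m; "grip_force": force on a finger pad.
Only numpy, scipy, OpenCV 4.12 (cv2) and the standard library are available. Lean on these libraries where they do the work, as an engineer would, in place of code of your own. Each camera call takes 0.05 s, during which the arm holds its last target. There are 200 camera calls.

## Task

Get the drill jig ready for drilling with fingertip pushes only, taking nothing between the fingers and picking nothing up. Push the wooden block that lies in the jig's channel along it until it is fully home against the end stop, then turn the hinged plate over its spine, without slamming it, until it lies flat over the block, and last push the swing latch round over the plate's tongue as far as it goes. Leave the other things on the counter where they are.

Things in the scene. Friction and masses are not known exactly. Their poses are not given: they have to be found in the camera images.
- jig: steel leaf drill jig, 124 (x) by 112 mm (y), on rubber feet; it does not move. Origin on the counter under the centre of the block when home. Jig x runs along the channel to the end stop (away from the robot), y to the hinge side (left), z up. The highest thing on it, apart from the raised leaf, is the latch pin (z = 91 mm). Its base plate ends at x = -66 mm.
- stop_face (a point): middle of the end stop's face, at jig x = 42.5, y = 0, z = 34 mm. Channel: floor at z = 24 mm, rails with inner faces at y = -24 and +24 mm, x = -40 to +52 mm, up to z = 42 mm.
- block_center (a point): centre of the loose beech block in the channel, 85 mm long (along the channel), 45 wide, 22 high, about 60 g, 1.5 mm play to each rail; this point's x axis runs along its length, as the jig's. Home: centre at jig x = 0, z = 35 mm, far end on the stop. It starts 20 to 35 mm short of that, its near end free to be pushed.
- spine (a point): middle of the leaf's hinge axis (spine), which runs along the jig's x at jig y = +38, z = 51 mm. The hinge is stiff and damped: the leaf stays at any angle, takes about 2 to 4 N at the tongue to turn slowly, more if fast. It has a limit stop at each end of its swing.
- leaf (a joint): angle (rad) of the leaf: 3.14 = laid open flat on the left (+y) of the spine, 1.57 = upright, 0 = shut flat, 1 mm above the block. Metal plate 8 mm thick, reaching 78 mm from the spine, jig x = -56 to +50 mm. Laid open, its underside is 47 mm above the counter, with nothing below its outer part, so a fingertip can come under the tongue from outside.
- leaf_tongue (a point): point in the tongue, 90 mm from the spine, mid-thickness. Tongue: 28 mm wide (jig x = -14 to +14), to 98 mm from the spine, 8 mm thick. Axes: x as the jig's, y to the spine, z out of the outer face (up when shut, down when open). The outer face is smooth from the spine to the tongue between two drill bushings (23 mm across, 5 mm proud, at x = -28, +28, 38 mm from the spine).
- keeper_lug (a point): tip of the 24 mm wide lug that stands 14 mm out of the leaf's inner face (upward while open), 38 mm from the spine. As the leaf shuts it drops in 3 mm behind the near end of the block, so the leaf cannot shut unless the block is home.
- latch (a joint): angle (rad) of the level swing latch at the right of the jig: 0 = arm along the jig's -x, over the tongue, at its stop; 1.57 = arm to the jig's -y, clear. It shuts clockwise seen from above. Arm 14 mm wide, z = 58 to 65 mm, 3 mm above the shut leaf: if the leaf is not right down the arm strikes the tongue. It stays where left, about 1 N at the pin.
- latch_pin (a point): middle of the upright thumb pin on the latch arm, 10 mm in diameter, 26 mm tall (z = 65 to 91 mm), 38 mm from the latch's pivot, which is vertical at jig x = +28, y = -50 mm.
- spare_block: second beech block, the same kind, lying on the counter outside the jig; leave it alone (origin at the centre of its underside)
- oil_bottle: small oil bottle, 41 mm across, 118 mm tall, standing behind the jig; leave it alone (origin at the centre of its underside)
- brush: chip brush, 107 mm long; leave it alone (origin at the centre of its underside)
- chuck_key: T-handled drill chuck key, 67x56x20 mm; leave it alone (origin at the centre of its underside)
- marker: marker pen, 131 mm long; leave it alone (origin at the centre of its underside)
Not all that is in view belongs to the job. What is shaped like the part that bears block_center but orange is not meant.

How it is judged:
By the outcome, as a careful person would: the job done as asked, in the order asked, and still so for the second after the job is handed in, with the robot touching nothing.
It also fails if it takes over 54 s, if anything falls off the work surface, if the arm or the gripper's body presses on something with over 40 N, if the wrist force passes 120 N, or if a joint passes its speed limit or range.

## Working session

There is one attempt and no reset: what is moved stays moved. The work goes in short steps, Python scripts to look and compute and a tool call to move; the robot and the scene stay as the last step left them, time stands still between calls to the robot, and variables do not carry over. Pictures are saved under pics/ and viewed, at most 10 in all, crops included, and the job is handed in when it is done.

Besides the shell and the picture viewer there is one more tool, called after "Request:" by a JSON object that holds its "method" and its "body". step_arm: Moves the arm, as the interface text tells. Its arguments: {"type":"object","properties":{"commands":{"type":"array"},"fingers":{"type":"number"},"grip_force":{"type":"number"}},"required":["commands"]}

```bash
mkdir -p pics
python3 - <<'E'
from cell import *
import cv2,numpy as np
s=observe();print(s['time'],s['tool_pos'],s['tool_rot'],s['opening'])
for c in ("scene","side"):
    im=read_camera(c);cv2.imwrite(f"pics/{c}0.png",im[:,:,::-1])
    for n in ("jig","block_center","leaf_tongue","keeper_lug","latch_pin","spine","stop_face","spare_block","oil_bottle"):
        r=search_frame(c,n);print(c,n,[(np.round(d['at'],3).tolist(),round(d['confidence'],2)) for d in r[:3]])
    g=get_calibration(c);print(np.round(g['camera_matrix'],1).tolist(),np.round(g['world_from_camera'],3).tolist(), [k for k in g])
print(observe()['time'])
a=cv2.imread("pics/scene0.png");b=cv2.imread("pics/side0.png")
E
```

```text
0.0 [5.24547967e-01 8.47650989e-05 1.99849856e-01] [-3.14006669e+00 -2.37044678e-04  1.57078886e+00] 0.09200345132879166
scene jig [([0.546, 0.22, 0.059], 0.96)]
scene block_center [([0.467, 0.644, 0.018], 0.96), ([0.504, 0.174, 0.046], 0.66), ([0.554, 0.26, 0.058], 0.62)]
scene leaf_tongue [([0.549, 0.257, 0.058], 0.61)]
scene keeper_lug [([0.549, 0.254, 0.052], 0.88)]
scene latch_pin [([0.56, 0.094, 0.067], 0.54)]
scene spine [([0.546, 0.223, 0.057], 0.85)]
scene stop_face [([0.545, 0.22, 0.056], 0.77)]
scene spare_block [([0.417, 0.042, 0.02], 0.61)]
scene oil_bottle [([0.724, 0.155, 0.054], 0.74)]
[[381.0, 0.0, 250.4], [0.0, 381.0, 193.6], [0.0, 0.0, 1.0]] [[-0.714, 0.429, -0.553, 0.079], [-0.7, -0.435, 0.566, 0.881], [0.002, 0.792, 0.611, 0.663], [0.0, 0.0, 0.0, 1.0]] ['camera_matrix', 'world_from_camera']
side jig [([0.542, 0.138, 0.047], 0.59)]
side block_center [([0.47, 0.626, 0.016], 0.75), ([0.5, 0.158, 0.049], 0.54)]
side leaf_tongue [([0.552, 0.239, 0.058], 0.61)]
side keeper_lug [([0.552, 0.235, 0.056], 0.61)]
side latch_pin [([0.507, 0.161, 0.047], 0.37)]
side spine [([0.546, 0.137, 0.046], 0.56)]
side stop_face [([0.542, 0.14, 0.043], 0.63)]
side spare_block [([0.421, 0.015, 0.02], 0.65)]
side oil_bottle [([0.721, 0.137, 0.049], 0.61)]
[[448.2, 0.0, 254.7], [0.0, 448.2, 194.9], [0.0, 0.0, 1.0]] [[0.947, 0.128, -0.295, 0.215], [-0.321, 0.338, -0.885, -0.877], [-0.013, 0.932, 0.361, 0.54], [0.0, 0.0, 0.0, 1.0]] ['camera_matrix', 'world_from_camera']
1.0
```

View pics/scene0.png

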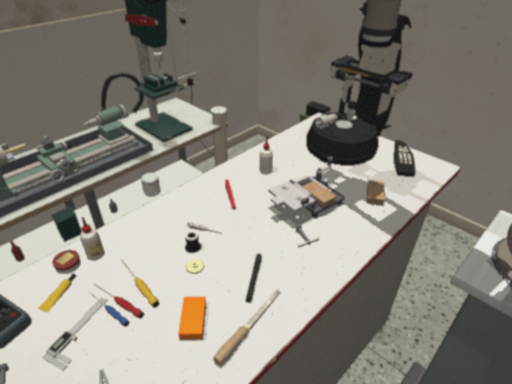

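View pics/side0.png

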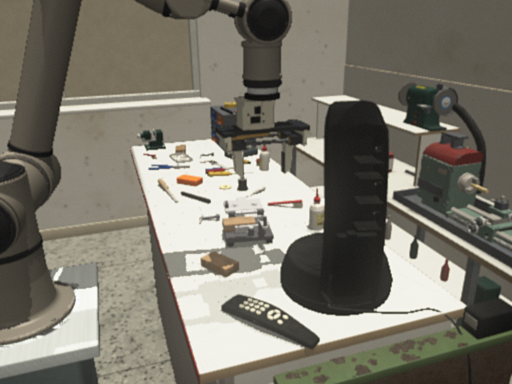

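The scene picture shows the jig at about (305,195). Its leaf is laid open at (287,192) and the block is in the channel at (318,190). Three things look like the block:
- **Orange block:** scene (193,317), ruled out by its colour.
- **Spare block:** scene (376,192), lying on the counter.
- **Jig block:** scene (318,190), between the rails, so this is the one meant.

I'll move over the jig for a wrist view that confirms this.

Request:
{"method": "step_arm", "body": {"commands": [{"translation": [25, 0, -17], "roll": 0}, {"translation": [25, 0, -17], "roll": 0}, {"translation": [25, 0, -17], "roll": 0}, {"translation": [25, 0, -17], "roll": 0}, {"translation": [25, 0, -17], "roll": 0}, {"translation": [25, 0, -17], "roll": 0}, {"translation": [0, 0, 0], "roll": 0}, {"translation": [0, 0, 0], "roll": 0}], "fingers": 0}}

```text
time: 1.67
tool_pos: [0.5252, 0.151, 0.3031]
tool_rot: [3.14, 0.0, 1.573]
contact_force: [0.9, -1.1, 0.1]
opening: 0.0431
grip_force: 0.0
```

```bash
cat > look.py <<'E'
from cell import *
import cv2,numpy as np,sys
s=observe();print(s['time'],np.round(s['tool_pos'],4),np.round(s['tool_rot'],4),s['opening'])
g=get_calibration("wrist");im=read_camera("wrist");np.savez("cal_"+sys.argv[1],K=g['camera_matrix'],T=g['world_from_camera'])
cv2.imwrite(f"pics/raw_{sys.argv[1]}.png",im[:,:,::-1])
cv2.imwrite(f"pics/{sys.argv[1]}.png",cv2.resize(im[:,:,::-1],(768,576),interpolation=cv2.INTER_CUBIC))
print(np.round(g['camera_matrix'],1).tolist(),np.round(g['world_from_camera'],3).tolist())
for n in sys.argv[2:]:
    r=search_frame("wrist",n);print(n,[(np.round(d['at'],4).tolist(),round(d['confidence'],2)) for d in r[:3]])
E
python3 look.py w1 jig block_center leaf_tongue keeper_lug latch_pin spine stop_face
```

```text
1.6667 [0.5252 0.151  0.3031] [3.1397 0.     1.5732] 0.04311918078933092
[[304.8, 0.0, 251.6], [0.0, 304.8, 188.4], [0.0, 0.0, 1.0]] [[1.0, -0.002, -0.003, 0.523], [0.003, 0.955, 0.297, 0.233], [0.002, -0.297, 0.955, 0.488], [0.0, 0.0, 0.0, 1.0]]
jig [([0.552, 0.2185, 0.0563], 0.88)]
block_center [([0.5172, 0.1727, 0.0441], 0.9)]
leaf_tongue [([0.5578, 0.2462, 0.0561], 0.97)]
keeper_lug [([0.5504, 0.2494, 0.0579], 0.75)]
latch_pin [([0.5585, 0.0948, 0.066], 0.86)]
spine [([0.5544, 0.2207, 0.0564], 0.65)]
stop_face [([0.5539, 0.2139, 0.0568], 0.73)]
```

View pics/w1.png

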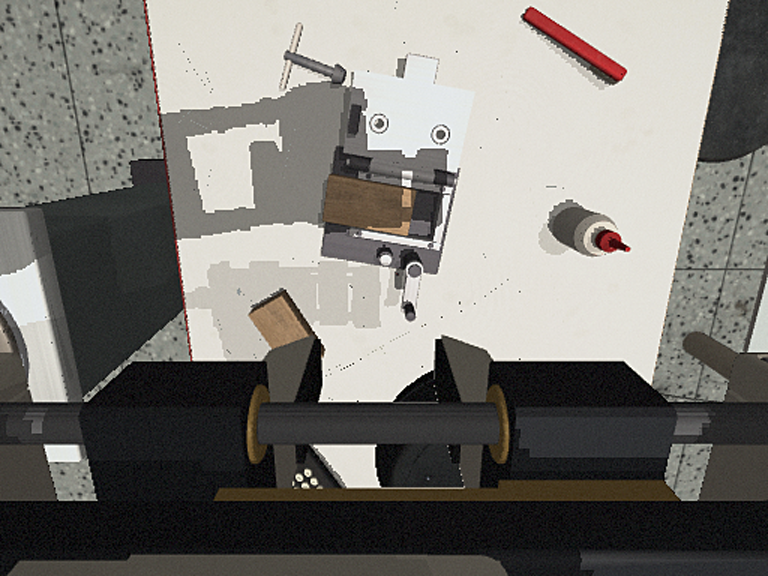

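The wrist view shows the jig yawed about -10°. Its tongue is at (423,68), the bushings at (379,123) and (440,134), and the block in the channel at (367,203). The latch pivot is at (414,270) and its pin at (409,312), with the chuck key close by at (345,73). I'll enlarge the jig for fitting.

```bash
python3 -c "
import cv2
a=cv2.imread('pics/raw_w1.png')[30:222,200:330];cv2.imwrite('pics/c1.png',cv2.resize(a,None,fx=3,fy=3,interpolation=cv2.INTER_CUBIC))"
```

```text
(no output)
```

View pics/c1.png

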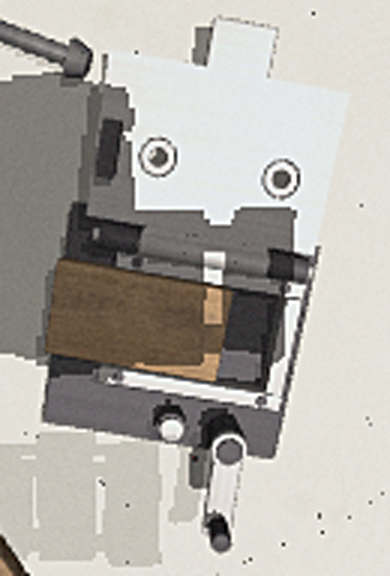

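```bash
cat > geo.py <<'E'
import numpy as np
from scipy.optimize import least_squares
d=np.load("cal_w1.npz");K,T=d['K'],d['T'];Ti=np.linalg.inv(T)
def proj(P):
    c=(Ti[:3,:3]@np.atleast_2d(P).T).T+Ti[:3,3]; c=c*[1,-1,-1]
    p=(K@c.T).T; return p[:,:2]/p[:,2:]
def ray(uv,z):
    v=np.linalg.inv(K)@[*uv,1]; v=T[:3,:3]@(v*[1,-1,-1]); o=T[:3,3]; return o+v*(z-o[2])/v[2]
def jw(P,q):
    c,s=np.cos(q[2]),np.sin(q[2]);P=np.atleast_2d(P)/1000
    return np.c_[q[0]+c*P[:,0]-s*P[:,1],q[1]+s*P[:,0]+c*P[:,1],P[:,2]]
def wj(W,q):
    c,s=np.cos(q[2]),np.sin(q[2]);x,y=W[0]-q[0],W[1]-q[1];return np.array([c*x+s*y,-s*x+c*y,W[2]])*1000
px=lambda a:np.array(a)/3+[200,30]
E
python3 - <<'E'
from geo import *
J=np.array([[-14,136,55],[14,136,55],[-56,116,55],[50,116,55],[-28,76,55],[28,76,55]])
U=px([[216,16],[278,27],[105,53],[350,93],[157,157],[281,179]])
r=least_squares(lambda q:(proj(jw(J,q))-U).ravel(),[.55,.17,-.17])
q=r.x;print(q,np.round(r.fun*3,1));np.save("q.npy",q)
for n,p,z in [("bl nearL",(58,258),.046),("nearR",(46,350),.046),("farL",(232,290),.046),("pivot",(231,450),.07),("pin top",(222,542),.091),("pin base",(213,520),.065),("baseNR",(42,422),.02),("baseFR",(275,458),.02),("key tip",(90,65),.01),("keytip",(90,65),.02)]:
    w=ray(px(p),z);print(n,np.round(w,4),np.round(wj(w,q),1))
print(jw([[0,0,0],[-42.5,0,35],[0,140,51],[28,-88,78],[28,-50,60]],q))
E
```

```text
[ 0.54180513  0.16736815 -0.15586598] [-3.1  1.1 -1.1  1.5  4.3 -2.5 -1.6 -0.7  1.4  0.8  0.2 -0.4]
bl nearL [0.4789 0.2023 0.046 ] [-67.6  24.8  46. ]
nearR [0.4718 0.1588 0.046 ] [-67.8 -19.4  46. ]
farL [0.5613 0.1877 0.046 ] [16.1 23.1 46. ]
pivot [0.5608 0.1153 0.07  ] [ 26.9 -48.5  70. ]
pin top [0.556  0.0768 0.091 ] [ 28.1 -87.3  91. ]
pin base [0.5534 0.0782 0.065 ] [ 25.3 -86.3  65. ]
baseNR [0.4654 0.1164 0.02  ] [-67.6 -62.3  20. ]
baseFR [0.5889 0.0969 0.02  ] [ 57.4 -62.3  20. ]
key tip [0.4932 0.2903 0.01  ] [-67.1 113.9  10. ]
keytip [0.4938 0.2891 0.02  ] [-66.3 112.8  20. ]
[[0.54180513 0.16736815 0.        ]
 [0.49982034 0.17396567 0.035     ]
 [0.56353812 0.305671   0.051     ]
 [0.55580496 0.07608834 0.078     ]
 [0.56170391 0.11362768 0.06      ]]
```

Fit residuals are about 1 px, and the block, pin and base agree with it to about 2 mm. The jig origin is (0.542, 0.167) with yaw -0.156, and the block is about 25 mm short of home. I'll align the tool with the jig (tool x = jig y, tool y = jig x) and go behind the block.

Request:
{"method": "step_arm", "body": {"commands": [{"translation": [0, 0, 0], "roll": 0.078}, {"translation": [0, 0, 0], "roll": 0.08}, {"translation": [3, -12, 24], "roll": 0}, {"translation": [3, -12, 24], "roll": 0}, {"translation": [3, -12, 24], "roll": 0}, {"translation": [3, -12, 24], "roll": 0}, {"translation": [3, -12, 24], "roll": 0}, {"translation": [3, -12, 24], "roll": 0}, {"translation": [3, -14, 24], "roll": 0}, {"translation": [0, 0, 20], "roll": 0}, {"translation": [0, 0, 20], "roll": 0}, {"translation": [0, 0, 0], "roll": 0}, {"translation": [0, 0, 0], "roll": 0}]}}

```text
time: 3.15
tool_pos: [0.443, 0.1839, 0.0942]
tool_rot: [-3.14, 0.001, 1.412]
contact_force: [0.2, -0.2, -0.0]
opening: 0.0007
grip_force: 0.0
```

```bash
cat > st.py <<'E'
from cell import observe
from geo import *
q=np.load("q.npy");s=observe();R=s['contact_force'];c,n=np.cos(q[2]),np.sin(q[2])
print("t",round(s['time'],2),"jig",np.round(wj(s['tool_pos'],q),1),"yaw-jig",round(s['tool_rot'][2]-np.pi/2-q[2],3),"Fjig",np.round([c*R[0]+n*R[1],-n*R[0]+c*R[1],R[2]],1),"open",round(s['opening'],4))
E
python3 st.py
```

```text
t 3.15 jig [-100.2    1.    94.2] yaw-jig -0.003 Fjig [ 0.3 -0.2 -0. ] open 0.0007
```

Request:
{"method": "step_arm", "body": {"commands": [{"translation": [0, 0, 20], "roll": 0}, {"translation": [0, 0, 20], "roll": 0}, {"translation": [0, 0, 20], "roll": 0}, {"translation": [0, 4, 0], "roll": 0}, {"translation": [0, 4, 0], "roll": 0}, {"translation": [0, 4, 0], "roll": 0}, {"translation": [0, 4, 0], "roll": 0}, {"translation": [0, 4, 0], "roll": 0}, {"translation": [0, 4, 0], "roll": 0}, {"translation": [0, 4, 0], "roll": 0}, {"translation": [0, 0, 0], "roll": 0}, {"translation": [0, 0, 0], "roll": 0}]}}

```text
time: 4.15
tool_pos: [0.4712, 0.1798, 0.0346]
tool_rot: [3.141, -0.0, 1.413]
contact_force: [0.3, -0.3, 0.6]
opening: 0.0005
grip_force: 0.0
```

```bash
python3 st.py; python3 look.py w2 block_center
```

```text
t 4.15 jig [-71.7   1.3  34.6] yaw-jig -0.002 Fjig [ 0.3 -0.3  0.6] open 0.0005
4.15 [0.4712 0.1798 0.0346] [ 3.1415 -0.      1.4126] 0.0005488330763273951
[[304.8, 0.0, 251.6], [0.0, 304.8, 188.4], [0.0, 0.0, 1.0]] [[0.988, 0.15, 0.046, 0.483], [-0.157, 0.943, 0.293, 0.261], [0.0, -0.297, 0.955, 0.219], [0.0, 0.0, 0.0, 1.0]]
block_center [([0.5269, 0.1801, 0.042], 0.68)]
```

View pics/w2.png

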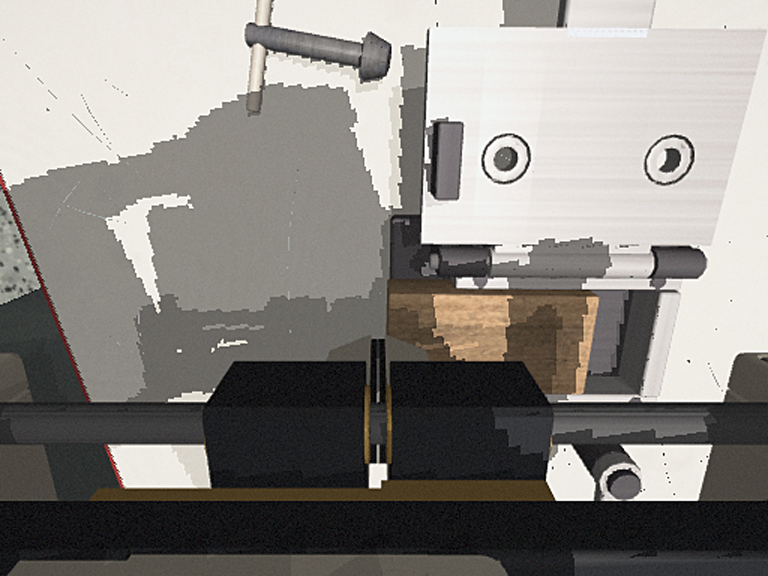

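The lug at (447,160) and block top at (500,335) show well. No push force yet, so I'll carry on in small steps.

Request:
{"method": "step_arm", "body": {"commands": [{"translation": [0, 3, 0], "roll": 0}, {"translation": [0, 3, 0], "roll": 0}, {"translation": [0, 3, 0], "roll": 0}, {"translation": [0, 0, 0], "roll": 0}]}}

```text
time: 4.58
tool_pos: [0.4808, 0.1784, 0.0346]
tool_rot: [3.141, -0.0, 1.413]
contact_force: [-0.6, 0.6, -0.7]
opening: 0.0003
grip_force: 0.0
```

```bash
python3 st.py; python3 look.py w3 block_center
python3 - <<'E'
from geo import *
import geo
q=np.load("q.npy")
d=np.load("cal_w2.npz");geo.T=d['T'];geo.Ti=np.linalg.inv(geo.T)
for p in [(388,283),(600,292),(585,393)]: print(np.round(wj(geo.ray(np.array(p)/1.5,.046),q),1))
E
```

```text
t 4.58 jig [-62.    1.4  34.6] yaw-jig -0.002 Fjig [-0.6  0.5 -0.7] open 0.0003
4.5833 [0.4808 0.1784 0.0346] [ 3.1408e+00 -2.0000e-04  1.4125e+00] 0.00027907164415829743
[[304.8, 0.0, 251.6], [0.0, 304.8, 188.4], [0.0, 0.0, 1.0]] [[0.988, 0.15, 0.046, 0.492], [-0.157, 0.943, 0.293, 0.259], [0.001, -0.297, 0.955, 0.219], [0.0, 0.0, 0.0, 1.0]]
block_center [([0.5246, 0.184, 0.0432], 0.93)]
[-68.7  28.8  46. ]
[16.  24.8 46. ]
[ 16.1 -20.9  46. ]
```

Request:
{"method": "step_arm", "body": {"commands": [{"translation": [0, 3, 0], "roll": 0}, {"translation": [0, 3, 0], "roll": 0}, {"translation": [0, 3, 0], "roll": 0}, {"translation": [0, 0, 0], "roll": 0}]}}

```text
time: 5.02
tool_pos: [0.4897, 0.177, 0.0346]
tool_rot: [3.141, -0.0, 1.413]
contact_force: [0.8, 0.2, -0.2]
opening: 0.0006
grip_force: 0.0
```

```bash
python3 st.py; python3 look.py w4
python3 - <<'E'
import cv2
a=cv2.imread('pics/raw_w4.png')[150:300,200:470];cv2.imwrite('pics/c4.png',cv2.resize(a,None,fx=2.9,fy=2.9,interpolation=cv2.INTER_CUBIC))
E
```

```text
t 5.02 jig [-53.    1.4  34.6] yaw-jig -0.002 Fjig [ 0.8  0.3 -0.2] open 0.0006
5.0167 [0.4897 0.177  0.0346] [ 3.1407e+00 -3.0000e-04  1.4126e+00] 0.0006259955347413809
[[304.8, 0.0, 251.6], [0.0, 304.8, 188.4], [0.0, 0.0, 1.0]] [[0.988, 0.15, 0.046, 0.501], [-0.157, 0.943, 0.293, 0.258], [0.001, -0.297, 0.955, 0.219], [0.0, 0.0, 0.0, 1.0]]
```

View pics/c4.png

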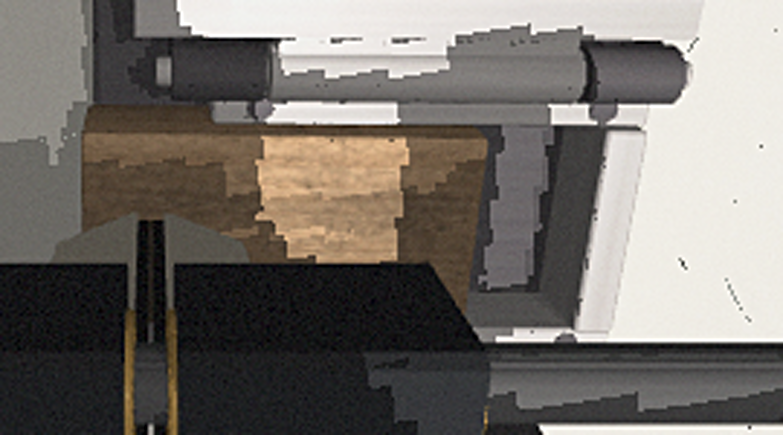

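Run:
```python
from geo import *
import geo
q=np.load("q.npy")
d=np.load("cal_w4.npz");geo.T=d['T'];geo.Ti=np.linalg.inv(geo.T)
for p in [(83,125),(487,138),(480,200)]: print(np.round(wj(geo.ray(np.array(p)/2.9+[200,150],.046),q),1))
P=[[-53,1.4,34.6],[-53,11,34.6],[-53,11,50],[-53,11,80]]
print((geo.proj(jw(P,q))-[200,150])*2.9)
```

```text
[-68.   26.1  46. ]
[15.7 23.  46. ]
[15.8  9.1 46. ]
[[155.27386561 212.54825623]
 [155.26837863 173.02833686]
 [155.81105099 200.05799372]
 [157.16507308 267.49970439]]
```

Run:
```python
from cell import *
import cv2,numpy as np
im=read_camera("side")[:,:,::-1].copy();g=get_calibration("side");s=observe()
cv2.imwrite("pics/raw_s5.png",im)
K=np.array(g['camera_matrix']);Ti=np.linalg.inv(g['world_from_camera'])
for dz in (0,.02):
  p=np.array([*s['tool_pos'],1]);p[2]+=dz;c=(Ti@p)[:3]*[1,-1,-1];u=K@c;u=u[:2]/u[2];print(u, (u-[190,150])*6)
a=im[150:250,190:300];cv2.imwrite('pics/s5.png',cv2.resize(a,None,fx=6,fy=6,interpolation=cv2.INTER_CUBIC))
```

```text
[227.61214556 224.77394541] [225.67287335 448.64367247]
[227.34602783 217.922502  ] [224.07616697 407.535012  ]
```

View pics/s5.png

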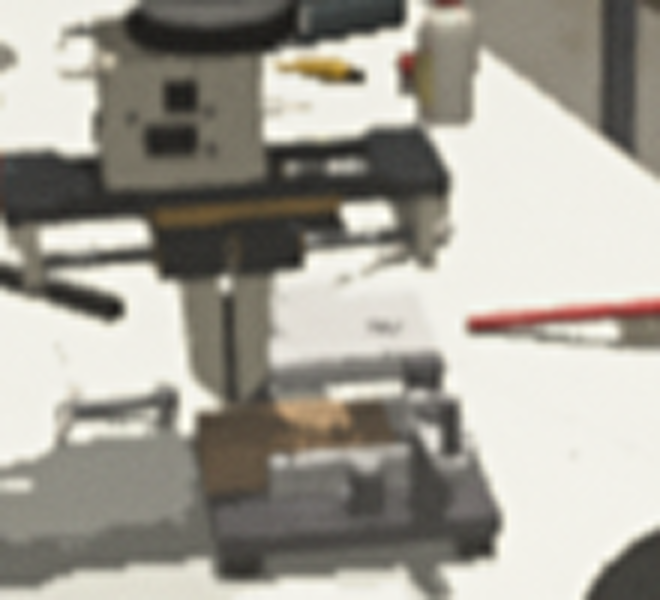

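The side view settles it: the real fingertip ends at crop (235,400). That is above the block's top, about 20 mm higher than the reported TCP at (225,448). The finger has been gliding over the block, which is why there was no force. I'll calibrate the tip height by touching the block's top lightly.

Request:
{"method": "step_arm", "body": {"commands": [{"translation": [0, 0, 3], "roll": 0}, {"translation": [0, 0, 3], "roll": 0}, {"translation": [0, 0, 0], "roll": 0}, {"translation": [0, 0, 0], "roll": 0}]}}

```text
time: 5.45
tool_pos: [0.4885, 0.177, 0.0282]
tool_rot: [-3.141, 0.0, 1.413]
contact_force: [-0.1, -0.1, 0.5]
opening: 0.0007
grip_force: 0.0
```

Request:
{"method": "step_arm", "body": {"commands": [{"translation": [0, 0, 1], "roll": 0}, {"translation": [0, 0, 1], "roll": 0}, {"translation": [0, 0, 0], "roll": 0}]}}

```text
time: 5.7
tool_pos: [0.4888, 0.177, 0.0264]
tool_rot: [-3.141, 0.0, 1.413]
contact_force: [0.2, -0.0, 0.2]
opening: 0.0004
grip_force: 0.0
```

Request:
{"method": "step_arm", "body": {"commands": [{"translation": [0, 0, 1], "roll": 0}, {"translation": [0, 0, 1], "roll": 0}, {"translation": [0, 0, 0], "roll": 0}]}}

```text
time: 5.95
tool_pos: [0.4887, 0.177, 0.0244]
tool_rot: [-3.141, 0.0, 1.413]
contact_force: [-0.6, -0.1, -1.4]
opening: 0.0005
grip_force: 0.0
```

Request:
{"method": "step_arm", "body": {"commands": [{"translation": [0, 0, 1], "roll": 0}, {"translation": [0, 0, 1], "roll": 0}, {"translation": [0, 0, 0], "roll": 0}]}}

```text
time: 6.2
tool_pos: [0.4887, 0.177, 0.0223]
tool_rot: [-3.141, 0.0, 1.413]
contact_force: [-0.1, 0.5, 0.4]
opening: -0.0001
grip_force: 0.0
```

Request:
{"method": "step_arm", "body": {"commands": [{"translation": [0, 0, 1], "roll": 0}, {"translation": [0, 0, 1], "roll": 0}, {"translation": [0, 0, 0], "roll": 0}]}}

```text
time: 6.45
tool_pos: [0.4887, 0.177, 0.0203]
tool_rot: [-3.141, 0.0, 1.413]
contact_force: [0.1, 0.3, 0.3]
opening: 0.0004
grip_force: 0.0
```

Request:
{"method": "step_arm", "body": {"commands": [{"translation": [0, 0, 1], "roll": 0}, {"translation": [0, 0, 1], "roll": 0}, {"translation": [0, 0, 0], "roll": 0}]}}

```text
time: 6.7
tool_pos: [0.4889, 0.1771, 0.02]
tool_rot: [3.141, -0.0, 1.413]
contact_force: [-4.6, -1.5, 14.0]
opening: 0.0004
grip_force: 7.2
```

Request:
{"method": "step_arm", "body": {"commands": [{"translation": [0, 0, 1], "roll": 0}, {"translation": [0, 0, 1], "roll": 0}, {"translation": [0, 0, 0], "roll": 0}]}}

```text
time: 6.95
tool_pos: [0.489, 0.1771, 0.0198]
tool_rot: [3.14, -0.0, 1.413]
contact_force: [-10.0, -3.6, 31.0]
opening: 0.0004
grip_force: 16.0
```

```bash
python3 st.py
python3 - <<'E'
from cell import *
import cv2,numpy as np
im=read_camera("side")[:,:,::-1].copy();cv2.imwrite("pics/raw_s6.png",im)
a=im[170:250,205:285]
w=read_camera("wrist")[:,:,::-1];b=w[150:300,200:470]
A=cv2.resize(a,(400,400),interpolation=cv2.INTER_CUBIC);B=cv2.resize(b,(396,220),interpolation=cv2.INTER_CUBIC)
o=np.zeros((400,800,3),np.uint8);o[:,:400]=A;o[:220,400:796]=B;cv2.imwrite("pics/m6.png",o)
E
```

```text
t 6.95 jig [-53.7   1.4  19.8] yaw-jig -0.002 Fjig [-9.3 -5.1 31. ] open 0.0004
```

View pics/m6.png

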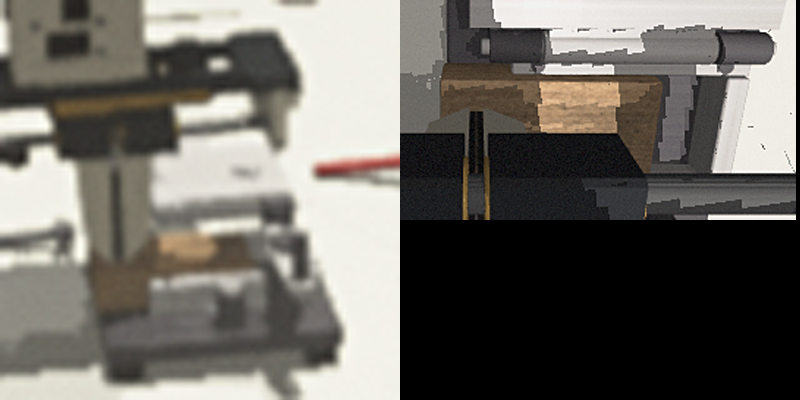

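The touch came at reported z = 20.1 mm against a block top of 46 mm, so the real fingertip is 26 mm higher than reported. I'll use that from here on: retreat, go down to a true tip height of about 34 mm (reported 8), and push the near end.

Request:
{"method": "step_arm", "body": {"commands": [{"translation": [0, 0, -6], "roll": 0}, {"translation": [0, 0, -6], "roll": 0}, {"translation": [0, -20, 0], "roll": 0}, {"translation": [0, -20, 0], "roll": 0}, {"translation": [0, 0, 0], "roll": 0}, {"translation": [0, 0, 10], "roll": 0}, {"translation": [0, 0, 9], "roll": 0}, {"translation": [0, 0, 0], "roll": 0}, {"translation": [0, 0, 0], "roll": 0}]}}

```text
time: 7.8
tool_pos: [0.4493, 0.1831, 0.0084]
tool_rot: [-3.14, 0.001, 1.412]
contact_force: [-0.5, 0.5, 0.2]
opening: 0.0002
grip_force: 0.0
```

```bash
python3 st.py
```

```text
t 7.8 jig [-93.8   1.1   8.4] yaw-jig -0.003 Fjig [-0.6  0.4  0.2] open 0.0002
```

Request:
{"method": "step_arm", "body": {"commands": [{"translation": [0, 4, 0], "roll": 0}, {"translation": [0, 4, 0], "roll": 0}, {"translation": [0, 4, 0], "roll": 0}, {"translation": [0, 4, 0], "roll": 0}, {"translation": [0, 4, 0], "roll": 0}, {"translation": [0, 4, 0], "roll": 0}, {"translation": [0, 4, 0], "roll": 0}, {"translation": [0, 3, 0], "roll": 0}, {"translation": [0, 0, 0], "roll": 0}]}}

```text
time: 8.55
tool_pos: [0.4808, 0.1784, 0.0096]
tool_rot: [3.141, -0.0, 1.413]
contact_force: [0.1, -0.1, 0.2]
opening: 0.0007
grip_force: 0.0
```

Request:
{"method": "step_arm", "body": {"commands": [{"translation": [0, 2, 0], "roll": 0}, {"translation": [0, 2, 0], "roll": 0}, {"translation": [0, 0, 0], "roll": 0}]}}

```text
time: 8.8
tool_pos: [0.4843, 0.1778, 0.0095]
tool_rot: [3.141, -0.0, 1.413]
contact_force: [-0.5, -0.3, -0.1]
opening: 0.0003
grip_force: 0.0
```

Request:
{"method": "step_arm", "body": {"commands": [{"translation": [0, 2, 0], "roll": 0}, {"translation": [0, 2, 0], "roll": 0}, {"translation": [0, 0, 0], "roll": 0}]}}

```text
time: 9.05
tool_pos: [0.486, 0.1775, 0.0093]
tool_rot: [-3.138, 0.001, 1.413]
contact_force: [-6.4, 3.0, 4.5]
opening: 0.0002
grip_force: 3.8
```

Request:
{"method": "step_arm", "body": {"commands": [{"translation": [0, 1, 0], "roll": 0}, {"translation": [0, 1, 0], "roll": 0}, {"translation": [0, 0, 0], "roll": 0}]}}

```text
time: 9.3
tool_pos: [0.4861, 0.1774, 0.0092]
tool_rot: [-3.134, 0.001, 1.413]
contact_force: [-11.3, 4.5, 8.7]
opening: 0.0004
grip_force: 7.1
```

```bash
python3 st.py; python3 look.py w7
python3 - <<'E'
import cv2,numpy as np
w=cv2.imread("pics/raw_w7.png")[100:300,220:440];cv2.imwrite("pics/c7.png",cv2.resize(w,None,fx=3,fy=3,interpolation=cv2.INTER_CUBIC))
E
```

```text
t 9.3 jig [-56.6   1.3   9.2] yaw-jig -0.002 Fjig [-11.8   2.7   8.7] open 0.0004
9.3 [0.4861 0.1774 0.0092] [-3.1342e+00  1.1000e-03  1.4129e+00] 0.00040055470718992024
[[304.8, 0.0, 251.6], [0.0, 304.8, 188.4], [0.0, 0.0, 1.0]] [[0.988, 0.148, 0.054, 0.499], [-0.157, 0.943, 0.293, 0.258], [-0.007, -0.298, 0.954, 0.194], [0.0, 0.0, 0.0, 1.0]]
```

View pics/c7.png

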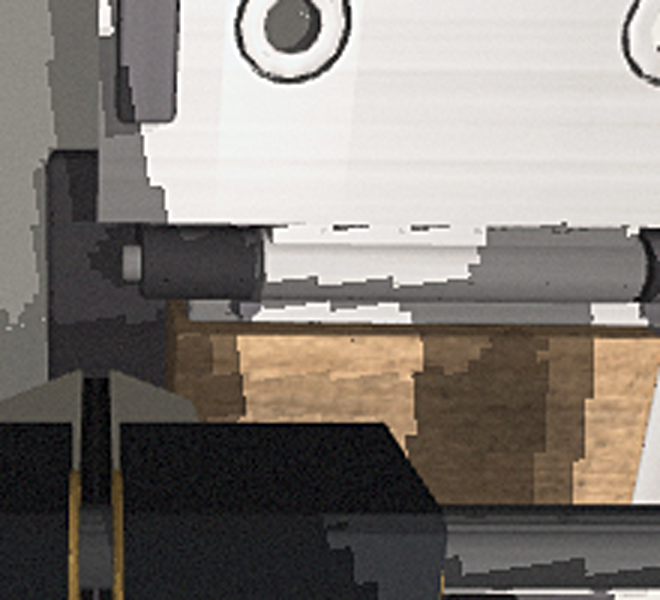

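The block now sits against the stop: its near edge is at crop (180,340), flush with where the lug will drop, and its far end is at (650,430) against the stop plate. The push force rose to 12 N with no further motion. Next I go up and over to the outside of the tongue.

Request:
{"method": "step_arm", "body": {"commands": [{"translation": [0, -6, 0], "roll": 0}, {"translation": [0, -10, -10], "roll": 0}, {"translation": [0, 0, -25], "roll": 0}, {"translation": [0, 0, -25], "roll": 0}, {"translation": [20, 8, -20], "roll": 0}, {"translation": [25, 10, 0], "roll": 0}, {"translation": [25, 10, 0], "roll": 0}, {"translation": [25, 10, 0], "roll": 0}, {"translation": [25, 10, 0], "roll": 0}, {"translation": [25, 10, 0], "roll": 0}, {"translation": [20, 15, 0], "roll": 0}, {"translation": [0, 0, 0], "roll": 0}, {"translation": [0, 0, 0], "roll": 0}]}}

```text
time: 10.43
tool_pos: [0.5723, 0.3313, 0.0887]
tool_rot: [3.141, 0.0, 1.414]
contact_force: [-0.4, 0.2, -0.6]
opening: 0.0005
grip_force: 0.0
```

```bash
python3 st.py; python3 look.py w8 leaf_tongue;  python3 - <<'E'
from geo import *
import geo
q=np.load("q.npy")
d=np.load("cal_w7.npz");geo.T=d['T'];geo.Ti=np.linalg.inv(geo.T)
for p in [(175,330),(180,400),(652,410)]: print(np.round(wj(geo.ray(np.array(p)/3+[220,100],.046),q),1))
E
```

```text
t 10.43 jig [  4.7 166.7  88.7] yaw-jig -0.001 Fjig [-0.4  0.1 -0.6] open 0.0005
10.4333 [0.5723 0.3313 0.0887] [3.1415e+00 4.0000e-04 1.4138e+00] 0.0004641595752535601
[[304.8, 0.0, 251.6], [0.0, 304.8, 188.4], [0.0, 0.0, 1.0]] [[0.988, 0.149, 0.046, 0.584], [-0.156, 0.943, 0.294, 0.412], [0.0, -0.297, 0.955, 0.273], [0.0, 0.0, 0.0, 1.0]]
leaf_tongue [([0.5569, 0.2268, 0.0541], 0.72)]
[-43.7  25.1  46. ]
[-42.5  11.8  46. ]
[41.2 10.  46. ]
```

Measured ends are -43 and +41.5, so the block is home. Now down beside the tongue's end.

Request:
{"method": "step_arm", "body": {"commands": [{"translation": [0, -2, 25], "roll": 0}, {"translation": [0, -2, 25], "roll": 0}, {"translation": [0, -1, 22], "roll": 0}, {"translation": [-6, 0, 0], "roll": 0}, {"translation": [-6, 0, 0], "roll": 0}, {"translation": [-3, 0, 0], "roll": 0}, {"translation": [0, 0, 0], "roll": 0}, {"translation": [0, 0, 0], "roll": 0}]}}

```text
time: 11.2
tool_pos: [0.566, 0.3167, 0.0195]
tool_rot: [3.139, -0.002, 1.412]
contact_force: [0.7, -0.1, -0.6]
opening: 0.0005
grip_force: 0.0
```

Request:
{"method": "step_arm", "body": {"commands": [{"translation": [-2, 0, 0], "roll": 0}, {"translation": [-2, 0, 0], "roll": 0}, {"translation": [0, 0, 0], "roll": 0}]}}

```text
time: 11.45
tool_pos: [0.5643, 0.3127, 0.018]
tool_rot: [3.141, -0.0, 1.413]
contact_force: [0.3, -0.2, -0.3]
opening: 0.0007
grip_force: 0.0
```

```bash
python3 st.py
```

```text
t 11.45 jig [ -0.4 147.   18. ] yaw-jig -0.002 Fjig [ 0.4 -0.2 -0.3] open 0.0007
```

Request:
{"method": "step_arm", "body": {"commands": [{"translation": [0, 0, 4], "roll": 0}, {"translation": [-2, 0, 0], "roll": 0}, {"translation": [-2, 0, 0], "roll": 0}, {"translation": [0, 0, 0], "roll": 0}]}}

```text
time: 11.78
tool_pos: [0.5642, 0.3124, 0.0138]
tool_rot: [3.14, -0.006, 1.413]
contact_force: [2.4, 13.3, -1.8]
opening: 0.0005
grip_force: 6.3
```

Request:
{"method": "step_arm", "body": {"commands": [{"translation": [-2, 0, 0], "roll": 0}, {"translation": [-2, 0, 0], "roll": 0}, {"translation": [0, 0, 0], "roll": 0}]}}

```text
time: 12.03
tool_pos: [0.5644, 0.3124, 0.0149]
tool_rot: [3.137, -0.013, 1.413]
contact_force: [2.9, 25.2, -1.2]
opening: 0.0004
grip_force: 12.8
```

```bash
python3 st.py
```

```text
t 12.03 jig [ -0.2 146.8  14.9] yaw-jig -0.002 Fjig [-1.  25.3 -1.2] open 0.0004
```

Request:
{"method": "step_arm", "body": {"commands": [{"translation": [0, 0, -2], "roll": 0}, {"translation": [0, 0, -2], "roll": 0}, {"translation": [0, 0, -2], "roll": 0}, {"translation": [0, 0, 0], "roll": 0}]}}

```text
time: 12.37
tool_pos: [0.5643, 0.3119, 0.0213]
tool_rot: [3.137, -0.011, 1.413]
contact_force: [1.3, 23.4, 2.7]
opening: 0.0003
grip_force: 11.3
```

```bash
python3 st.py; python3 look.py w9
python3 - <<'E'
from geo import *
import cv2
for n in ("w8","w9"):
    d=cv2.imread(f"pics/raw_{n}.png",0);print(n,d.mean())
E
```

```text
t 12.37 jig [ -0.2 146.3  21.3] yaw-jig -0.002 Fjig [-2.3 23.4  2.7] open 0.0003
12.3667 [0.5643 0.3119 0.0213] [ 3.1371 -0.0114  1.4134] 0.00030975833802073915
[[304.8, 0.0, 251.6], [0.0, 304.8, 188.4], [0.0, 0.0, 1.0]] [[0.988, 0.151, 0.04, 0.575], [-0.157, 0.946, 0.283, 0.391], [0.005, -0.286, 0.958, 0.207], [0.0, 0.0, 0.0, 1.0]]
w8 136.1716054280599
w9 137.18120320638022
```

Request:
{"method": "step_arm", "body": {"commands": [{"translation": [0, 0, -2], "roll": 0}, {"translation": [0, 0, -2], "roll": 0}, {"translation": [0, 0, -2], "roll": 0}, {"translation": [0, 0, 0], "roll": 0}]}}

```text
time: 12.75
tool_pos: [0.5642, 0.3111, 0.0273]
tool_rot: [3.137, -0.01, 1.413]
contact_force: [0.3, 19.8, 4.0]
opening: 0.0005
grip_force: 9.9
```

```bash
python3 st.py
python3 - <<'E'
from cell import *
import cv2,numpy as np
im=read_camera("scene")[:,:,::-1];cv2.imwrite("pics/raw_sc10.png",im)
for n in ("leaf_tongue","keeper_lug"): print(n,[(np.round(d['at'],3).tolist(),round(d['confidence'],2)) for d in search_frame("scene",n)[:2]])
a=cv2.imread("pics/scene0.png")
d=cv2.absdiff(a,im).max(2)[160:240,250:360];print((d>40).sum())
E
```

```text
t 12.75 jig [ -0.2 145.5  27.3] yaw-jig -0.002 Fjig [-2.8 19.6  4. ] open 0.0005
leaf_tongue [([0.509, 0.265, 0.066], 0.46)]
keeper_lug [([0.501, 0.262, 0.063], 0.55)]
4342
```

Request:
{"method": "step_arm", "body": {"commands": [{"translation": [0, 0, -2], "roll": 0}, {"translation": [0, 0, -2], "roll": 0}, {"translation": [0, 0, -2], "roll": 0}, {"translation": [0, 0, 0], "roll": 0}]}}

```text
time: 13.23
tool_pos: [0.564, 0.31, 0.033]
tool_rot: [3.138, -0.008, 1.413]
contact_force: [0.3, 15.9, 4.1]
opening: 0.0006
grip_force: 8.0
```

```bash
python3 st.py
```

```text
t 13.23 jig [ -0.3 144.4  33. ] yaw-jig -0.002 Fjig [-2.2 15.8  4.1] open 0.0006
```

Request:
{"method": "step_arm", "body": {"commands": [{"translation": [0, 0, -2], "roll": 0}, {"translation": [-1, 0, -2], "roll": 0}, {"translation": [0, 0, -2], "roll": 0}, {"translation": [-1, 0, -2], "roll": 0}, {"translation": [0, 0, 0], "roll": 0}]}}

```text
time: 13.65
tool_pos: [0.5637, 0.3079, 0.0412]
tool_rot: [3.138, -0.008, 1.413]
contact_force: [0.0, 15.4, 4.3]
opening: 0.0005
grip_force: 7.7
```

```bash
python3 st.py
python3 - <<'E'
from cell import *
import cv2,numpy as np
im=read_camera("scene")[:,:,::-1];cv2.imwrite("pics/raw_sc11.png",im)
a=cv2.imread("pics/scene0.png")[165:245,240:350];b=im[165:245,240:350]
cv2.imwrite("pics/m11.png",np.hstack([cv2.resize(x,(396,288),interpolation=cv2.INTER_CUBIC) for x in (a,b)]))
E
```

```text
t 13.65 jig [ -0.2 142.2  41.2] yaw-jig -0.002 Fjig [-2.3 15.2  4.3] open 0.0005
```

View pics/m11.png

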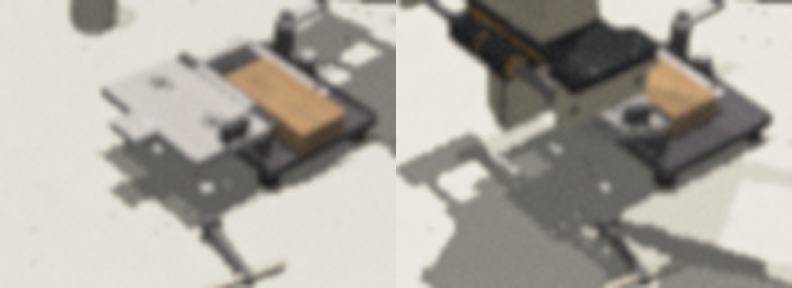

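The lug has risen from (235,130) to about (244,116) against the first picture, so the leaf is turning, at roughly 17°. From here the inward push has leverage, so I'll follow the arc.

Request:
{"method": "step_arm", "body": {"commands": [{"translation": [-1, 0, -3], "roll": 0}, {"translation": [-1, 0, -3], "roll": 0}, {"translation": [-1, 0, -3], "roll": 0}, {"translation": [-1, 0, -3], "roll": 0}, {"translation": [-1, 0, -3], "roll": 0}, {"translation": [-1, 0, -3], "roll": 0}, {"translation": [-1, 0, -3], "roll": 0}, {"translation": [0, 0, 0], "roll": 0}]}}

```text
time: 14.37
tool_pos: [0.5621, 0.2989, 0.062]
tool_rot: [3.139, -0.005, 1.413]
contact_force: [0.3, 8.0, 4.2]
opening: 0.0003
grip_force: 4.2
```

```bash
python3 st.py
```

```text
t 14.37 jig [ -0.4 133.1  62. ] yaw-jig -0.002 Fjig [-1.   8.   4.2] open 0.0003
```

Request:
{"method": "step_arm", "body": {"commands": [{"translation": [-2, 0, -3], "roll": 0}, {"translation": [-2, 0, -3], "roll": 0}, {"translation": [-2, 0, -3], "roll": 0}, {"translation": [-2, 0, -3], "roll": 0}, {"translation": [-2, 0, -3], "roll": 0}, {"translation": [-2, 0, -3], "roll": 0}, {"translation": [-2.5, 0, -2.5], "roll": 0}, {"translation": [-2.5, 0, -2.5], "roll": 0}, {"translation": [-3, 0, -2.5], "roll": 0}, {"translation": [-3, 0, -2.5], "roll": 0}, {"translation": [-3, 0, -2], "roll": 0}, {"translation": [-3, 0, -2], "roll": 0}, {"translation": [-3, 0, -2], "roll": 0}]}}

```text
time: 15.45
tool_pos: [0.5568, 0.266, 0.0953]
tool_rot: [3.14, -0.003, 1.413]
contact_force: [-0.3, 4.5, 4.0]
opening: 0.0006
grip_force: 2.4
```

```bash
python3 st.py
```

```text
t 15.45 jig [-0.5 99.7 95.3] yaw-jig -0.002 Fjig [-1.   4.4  4. ] open 0.0006
```

Request:
{"method": "step_arm", "body": {"commands": [{"translation": [-4, -0.5, -1.5], "roll": 0}, {"translation": [-4, -0.5, -1.5], "roll": 0}, {"translation": [-4, -0.5, -1.5], "roll": 0}, {"translation": [-4, -0.5, -1], "roll": 0}, {"translation": [-4, -0.5, -1], "roll": 0}, {"translation": [-4, -0.5, -1], "roll": 0}, {"translation": [-4, -0.5, -1], "roll": 0}, {"translation": [-4, -0.5, -1], "roll": 0}, {"translation": [-4, -0.5, -1], "roll": 0}, {"translation": [-4, -0.5, -1], "roll": 0}, {"translation": [-4, -0.5, -1], "roll": 0}, {"translation": [-4, -0.5, -1], "roll": 0}]}}

```text
time: 16.45
tool_pos: [0.5425, 0.2176, 0.1079]
tool_rot: [-3.141, 0.0, 1.413]
contact_force: [1.8, 1.3, -1.9]
opening: 0.0006
grip_force: 1.0
```

```bash
python3 st.py
```

```text
t 16.45 jig [ -7.1  49.8 107.9] yaw-jig -0.002 Fjig [ 1.5  1.6 -1.9] open 0.0006
```

Request:
{"method": "step_arm", "body": {"commands": [{"translation": [-4, 0, 0], "roll": 0}, {"translation": [-4, 0, 0], "roll": 0}, {"translation": [-4, 0, 0], "roll": 0}, {"translation": [-4, 0, 0], "roll": 0}, {"translation": [-4, 0, 0.5], "roll": 0}, {"translation": [-4, 0, 1], "roll": 0}, {"translation": [-4, 0, 1.5], "roll": 0}, {"translation": [-4, 0, 1.5], "roll": 0}, {"translation": [-4, 0, 1.5], "roll": 0}, {"translation": [-4, 0, 2], "roll": 0}, {"translation": [-4, 0, 2], "roll": 0}, {"translation": [-4, 0, 2.5], "roll": 0}, {"translation": [-3.5, 0, 2.5], "roll": 0}, {"translation": [-3.5, 0, 2.5], "roll": 0}, {"translation": [-3.5, 0, 3], "roll": 0}]}}

```text
time: 17.7
tool_pos: [0.5337, 0.1599, 0.0873]
tool_rot: [3.142, 0.0, 1.413]
contact_force: [-1.1, 0.1, 1.2]
opening: 0.0004
grip_force: 0.9
```

```bash
python3 st.py
```

```text
t 17.7 jig [-6.9 -8.7 87.3] yaw-jig -0.002 Fjig [-1.1 -0.1  1.2] open 0.0004
```

Request:
{"method": "step_arm", "body": {"commands": [{"translation": [-3, 0, 3.5], "roll": 0}, {"translation": [-3, 0, 3.5], "roll": 0}, {"translation": [-3, 0, 3.5], "roll": 0}, {"translation": [-2.5, 0, 3.5], "roll": 0}, {"translation": [-2.5, 0, 3.5], "roll": 0}, {"translation": [-2, 0, 3.5], "roll": 0}, {"translation": [-2, 0, 3.5], "roll": 0}, {"translation": [-1.5, 0, 3.5], "roll": 0}, {"translation": [-1.5, 0, 3.5], "roll": 0}, {"translation": [-1.5, 0, 3], "roll": 0}, {"translation": [-1, 0, 3], "roll": 0}]}}

```text
time: 18.62
tool_pos: [0.53, 0.137, 0.0497]
tool_rot: [3.142, -0.0, 1.413]
contact_force: [-0.4, -0.2, 1.8]
opening: 0.0002
grip_force: 0.6
```

```bash
python3 st.py
```

```text
t 18.62 jig [ -6.9 -31.8  49.7] yaw-jig -0.002 Fjig [-0.4 -0.2  1.8] open 0.0002
```

Request:
{"method": "step_arm", "body": {"commands": [{"translation": [-1, 0, 2], "roll": 0}, {"translation": [-1, 0, 2], "roll": 0}, {"translation": [-1, 0, 2], "roll": 0}, {"translation": [-0.5, 0, 2], "roll": 0}, {"translation": [-0.5, 0, 2], "roll": 0}, {"translation": [0, 0, 2], "roll": 0}, {"translation": [0, 0, 2], "roll": 0}]}}

```text
time: 19.2
tool_pos: [0.5294, 0.1329, 0.0359]
tool_rot: [3.142, 0.0, 1.413]
contact_force: [0.0, -0.5, 0.7]
opening: 0.0004
grip_force: 0.6
```

Request:
{"method": "step_arm", "body": {"commands": [{"translation": [0, 0, 1.5], "roll": 0}, {"translation": [0, 0, 1.5], "roll": 0}, {"translation": [0, 0, 1.5], "roll": 0}]}}

```text
time: 19.45
tool_pos: [0.5294, 0.133, 0.0314]
tool_rot: [3.142, 0.0, 1.413]
contact_force: [1.1, -0.5, 1.4]
opening: 0.0004
grip_force: 0.5
```

Request:
{"method": "step_arm", "body": {"commands": [{"translation": [0, 0, 1], "roll": 0}, {"translation": [0, 0, 1], "roll": 0}, {"translation": [0, 0, 0], "roll": 0}]}}

```text
time: 19.7
tool_pos: [0.5293, 0.1331, 0.0293]
tool_rot: [-3.141, -0.0, 1.413]
contact_force: [-1.1, -0.4, 0.2]
opening: 0.0001
grip_force: 0.0
```

```bash
python3 st.py
```

```text
t 19.7 jig [ -7.  -35.7  29.3] yaw-jig -0.002 Fjig [-1.  -0.6  0.2] open 0.0001
```

Request:
{"method": "step_arm", "body": {"commands": [{"translation": [0, 0, 1], "roll": 0}, {"translation": [0, 0, 1], "roll": 0}, {"translation": [0, 0, 0], "roll": 0}]}}

```text
time: 19.95
tool_pos: [0.5295, 0.1332, 0.0288]
tool_rot: [3.141, -0.0, 1.413]
contact_force: [-2.8, -1.2, 11.0]
opening: 0.0006
grip_force: 5.6
```

Request:
{"method": "step_arm", "body": {"commands": [{"translation": [0, 0, 1], "roll": 0}, {"translation": [0, 0, 0], "roll": 0}, {"translation": [0, 0, 0], "roll": 0}]}}

```text
time: 20.2
tool_pos: [0.5296, 0.1332, 0.0286]
tool_rot: [3.14, -0.0, 1.413]
contact_force: [-5.9, -1.4, 18.3]
opening: 0.0003
grip_force: 9.2
```

```bash
python3 st.py
```

```text
t 20.2 jig [ -6.8 -35.7  28.6] yaw-jig -0.002 Fjig [-5.6 -2.3 18.3] open 0.0003
```

A hard stop at true z ≈ 54.7 mm means the leaf is shut flat. Now I go up and round to the far right side of the latch pin, turned -45° so one flat face can push it the whole way.

Request:
{"method": "step_arm", "body": {"commands": [{"translation": [0, 0, -10], "roll": 0}, {"translation": [0, 0, -20], "roll": 0}, {"translation": [0, 0, -20], "roll": 0}, {"translation": [0, 0, -20], "roll": 0}, {"translation": [-18, 14, 0], "roll": 0}, {"translation": [-18, 14, 0], "roll": 0}, {"translation": [-18, 14, 0], "roll": 0}, {"translation": [-18, 14, 0], "roll": 0}, {"translation": [0, 0, 0], "roll": -0.112}, {"translation": [0, 0, 0], "roll": -0.112}, {"translation": [0, 0, 0], "roll": -0.112}, {"translation": [0, 0, 0], "roll": -0.112}, {"translation": [0, 0, 0], "roll": -0.112}, {"translation": [0, 0, 0], "roll": -0.112}, {"translation": [0, 0, 0], "roll": -0.112}, {"translation": [0, 0, 0], "roll": 0}, {"translation": [0, 0, 0], "roll": 0}]}}

```text
time: 21.62
tool_pos: [0.5734, 0.0533, 0.0965]
tool_rot: [3.142, -0.0, 2.194]
contact_force: [-0.2, 0.9, 0.5]
opening: 0.0005
grip_force: 0.0
```

```bash
python3 st.py; python3 look.py w12 latch_pin latch leaf_tongue
```

```text
t 21.62 jig [  48.9 -107.8   96.5] yaw-jig 0.779 Fjig [-0.3  0.9  0.5] open 0.0005
21.6167 [0.5734 0.0533 0.0965] [ 3.1415e+00 -1.0000e-04  2.1935e+00] 0.000510600078782402
[[304.8, 0.0, 251.6], [0.0, 304.8, 188.4], [0.0, 0.0, 1.0]] [[0.812, -0.557, -0.173, 0.525], [0.583, 0.775, 0.241, 0.12], [-0.0, -0.297, 0.955, 0.281], [0.0, 0.0, 0.0, 1.0]]
latch_pin [([0.5582, 0.0979, 0.0686], 0.75), ([0.4227, 0.032, 0.0194], 0.41)]
latch [([0.5556, 0.0949, 0.0648], 0.9)]
leaf_tongue [([0.5442, 0.1571, 0.0542], 0.64)]
```

Request:
{"method": "step_arm", "body": {"commands": [{"translation": [0, 0, 18], "roll": 0}, {"translation": [0, 0, 18], "roll": 0}, {"translation": [0, 0, 16], "roll": 0}, {"translation": [3, 0, 0], "roll": 0}, {"translation": [3, 0, 0], "roll": 0}, {"translation": [3, 0, 0], "roll": 0}, {"translation": [0, 0, 0], "roll": 0}]}}

```text
time: 22.4
tool_pos: [0.5685, 0.0611, 0.0457]
tool_rot: [3.14, 0.001, 2.197]
contact_force: [-0.8, 1.0, 0.3]
opening: 0.0003
grip_force: 0.0
```

Request:
{"method": "step_arm", "body": {"commands": [{"translation": [2, 0, 0], "roll": 0}, {"translation": [2, 0, 0], "roll": 0}, {"translation": [0, 0, 0], "roll": 0}]}}

```text
time: 22.65
tool_pos: [0.5661, 0.0637, 0.0453]
tool_rot: [3.141, 0.001, 2.197]
contact_force: [0.4, -1.3, 0.5]
opening: 0.0005
grip_force: 0.3
```

```bash
python3 st.py
```

```text
t 22.65 jig [ 40.1 -98.6  45.3] yaw-jig 0.782 Fjig [ 0.6 -1.2  0.5] open 0.0005
```

Touching the pin. Now I follow its arc.

Request:
{"method": "step_arm", "body": {"commands": [{"translation": [2.6, -2, 0], "roll": 0}, {"translation": [2.6, -2, 0], "roll": 0}, {"translation": [2.6, -2, 0], "roll": 0}, {"translation": [3, -1.3, 0], "roll": 0}, {"translation": [3, -1.3, 0], "roll": 0}, {"translation": [3, -1.3, 0], "roll": 0}, {"translation": [3.3, -0.4, 0], "roll": 0}, {"translation": [3.3, -0.4, 0], "roll": 0}, {"translation": [3.3, -0.4, 0], "roll": 0}]}}

```text
time: 23.4
tool_pos: [0.5406, 0.0793, 0.0443]
tool_rot: [-3.141, -0.001, 2.197]
contact_force: [0.3, -1.1, -0.0]
opening: 0.0002
grip_force: 0.6
```

```bash
python3 st.py
```

```text
t 23.4 jig [ 12.5 -87.1  44.3] yaw-jig 0.782 Fjig [ 0.4 -1.1 -0. ] open 0.0002
```

Request:
{"method": "step_arm", "body": {"commands": [{"translation": [3.3, 0.4, 0], "roll": 0}, {"translation": [3.3, 0.4, 0], "roll": 0}, {"translation": [3.3, 0.4, 0], "roll": 0}, {"translation": [3, 1.3, 0], "roll": 0}, {"translation": [3, 1.3, 0], "roll": 0}, {"translation": [3, 1.3, 0], "roll": 0}]}}

```text
time: 23.9
tool_pos: [0.5343, 0.0976, 0.0446]
tool_rot: [3.141, 0.0, 2.197]
contact_force: [-0.2, -1.3, -0.1]
opening: 0.0004
grip_force: 0.4
```

```bash
python3 st.py
```

```text
t 23.9 jig [  3.4 -70.1  44.6] yaw-jig 0.782 Fjig [-0.  -1.3 -0.1] open 0.0004
```

Request:
{"method": "step_arm", "body": {"commands": [{"translation": [2.6, 2, 0], "roll": 0}, {"translation": [2.6, 2, 0], "roll": 0}, {"translation": [2.6, 2, 0], "roll": 0}, {"translation": [0, 0, 0], "roll": 0}]}}

```text
time: 24.23
tool_pos: [0.5346, 0.1077, 0.0446]
tool_rot: [3.141, -0.0, 2.197]
contact_force: [-0.0, -0.2, 0.1]
opening: 0.0005
grip_force: 0.0
```

Request:
{"method": "step_arm", "body": {"commands": [{"translation": [1, 1, 0], "roll": 0}, {"translation": [1, 1, 0], "roll": 0}, {"translation": [0, 0, 0], "roll": 0}]}}

```text
time: 24.48
tool_pos: [0.5349, 0.1087, 0.0445]
tool_rot: [-3.14, 0.001, 2.197]
contact_force: [-0.4, -5.6, 0.1]
opening: 0.0006
grip_force: 2.2
```

```bash
python3 st.py
```

```text
t 24.48 jig [  2.3 -59.   44.5] yaw-jig 0.782 Fjig [ 0.4 -5.6  0.1] open 0.0006
```

Request:
{"method": "step_arm", "body": {"commands": [{"translation": [0.7, 0.7, 0], "roll": 0}, {"translation": [0, 0, 0], "roll": 0}, {"translation": [0, 0, 0], "roll": 0}]}}

```text
time: 24.73
tool_pos: [0.5351, 0.109, 0.0445]
tool_rot: [-3.14, 0.002, 2.197]
contact_force: [-1.1, -8.1, 0.3]
opening: 0.0003
grip_force: 3.3
```

Request:
{"method": "step_arm", "body": {"commands": [{"translation": [-4, -2, 0], "roll": 0}, {"translation": [-15, -15, 0], "roll": 0}, {"translation": [-20, -15, 0], "roll": 0}, {"translation": [0, 0, -30], "roll": 0}, {"translation": [0, 0, -35], "roll": 0}, {"translation": [0, 0, -35], "roll": 0}, {"translation": [0, 0, 0], "roll": 0}, {"translation": [0, 0, 0], "roll": 0}]}}

```text
time: 25.4
tool_pos: [0.5334, 0.0605, 0.1467]
tool_rot: [3.137, 0.003, 2.197]
contact_force: [-0.1, -0.0, -0.7]
opening: 0.0004
grip_force: 0.0
```

```bash
python3 st.py; python3 look.py w13 latch_pin latch leaf_tongue block_center chuck_key
python3 - <<'E'
from cell import *
import numpy as np
from geo import *
q=np.load("q.npy")
for c in("side","scene"):
    read_camera(c)
    for n in ("latch_pin","leaf_tongue","spare_block","chuck_key","oil_bottle"):
        r=search_frame(c,n);print(c,n,[(np.round(d['at'],3).tolist(),np.round(wj(d['at'],q)).tolist(),round(d['confidence'],2)) for d in r[:1]])
print(jw([[-10,-50,78],[0,-52,55]],q))
E
```

```text
t 25.4 jig [   8.3 -106.9  146.7] yaw-jig 0.782 Fjig [-0.1 -0.  -0.7] open 0.0004
25.4 [0.5334 0.0605 0.1467] [3.1372e+00 2.8000e-03 2.1965e+00] 0.00044541256462322313
[[304.8, 0.0, 251.6], [0.0, 304.8, 188.4], [0.0, 0.0, 1.0]] [[0.81, -0.558, -0.179, 0.484], [0.586, 0.774, 0.241, 0.127], [0.004, -0.3, 0.954, 0.331], [0.0, 0.0, 0.0, 1.0]]
latch_pin [([0.5452, 0.119, 0.0634], 0.7), ([0.5363, 0.1688, 0.0555], 0.66)]
latch [([0.5405, 0.1185, 0.0666], 0.65), ([0.5343, 0.1684, 0.0566], 0.54)]
leaf_tongue [([0.5349, 0.1655, 0.0544], 0.8)]
block_center [([0.5184, 0.1723, 0.0409], 0.57)]
chuck_key []
side latch_pin [([0.53, 0.114, 0.067], [-3.0, -54.0, 67.0], 0.41)]
side leaf_tongue [([0.526, 0.158, 0.058], [-14.0, -12.0, 58.0], 0.74)]
side spare_block [([0.418, 0.012, 0.022], [-98.0, -172.0, 22.0], 0.97)]
side chuck_key [([0.46, 0.296, 0.012], [-101.0, 115.0, 12.0], 0.62)]
side oil_bottle [([0.722, 0.136, 0.048], [183.0, -3.0, 48.0], 0.91)]
scene latch_pin [([0.54, 0.124, 0.066], [5.0, -43.0, 66.0], 0.59)]
scene leaf_tongue [([0.536, 0.178, 0.055], [-8.0, 10.0, 55.0], 0.84)]
scene spare_block [([0.416, 0.039, 0.021], [-105.0, -147.0, 21.0], 0.66)]
scene chuck_key [([0.523, 0.18, 0.055], [-20.0, 9.0, 55.0], 0.53)]
scene oil_bottle [([0.724, 0.156, 0.053], [182.0, 17.0, 53.0], 0.82)]
[[0.52416457 0.11952664 0.078     ]
 [0.53373287 0.11599853 0.055     ]]
```

The latch is reported midway between the pivot and its shut position, and the leaf lies flat over the block. The spare block and bottle are unmoved, and the robot is clear. Handing in.

```bash
python3 -c "
from cell import hand_in
print(hand_in())"
```

```text
the job is handed in; nothing more can be done
None
```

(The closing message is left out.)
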